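# Locate a plate on its dowel and weigh it down

### The arm

A 6-joint arm with a two-finger parallel gripper is mounted at the origin on a cart in front of the work surface, level with it; the furniture and walls round the work are solid. World frame = base frame: x ahead of the robot, y to its left, z up, the work surface at z = 0. Lengths are in m, angles in degrees, forces in N, time in s.
With the tool pointing down it reaches from about 0.275 to 0.875 m from the base axis. Payload 12.5 kg.
Tool frame: the origin (TCP) lies at the very end of the fingers, on their centre line; the grasp point (between the pads) lies 19 mm behind it; z points along the fingers, y is the direction in which the jaws open and shut (so a half turn about z gives the same grasp; the last joint's range is limited). The gripper opens to 85 mm and grips with 20 to 120 N. Pads are 22 mm wide; open, the fingers measure 114 mm over their backs; the gripper's body (76 mm by 85 mm) begins 54 mm behind the grasp point. The pads swing forward as they close: fully open they stand 13 mm farther back than shut.
Start: joints at [68.09, 20.094, 94.641, -0, 65.266, -4.847], TCP at [0.161, 0.526, 0.231] pointing down, gripper open.
Joint ranges: [-157.81, 157.81], [-45, 120.19], [0.68, 151.7], [-89.99, 269.99], [4.06, 180], [-164.3, 164.3]. Speed limits (degrees/s): [127.2, 127.2, 159.86, 180, 180, 180].

### API

Orientations are given as a 3x3 rotation matrix whose columns are the frame's x, y, z axes.
In Python, from plant import bot, solver, read_state, camera gives the robot as it stands. The module is installed in compiled form; this text tells all that it offers. Calls block until the motion is done:
- bot.move_to(position, orientation): joint-space move of the TCP to a pose.
- bot.move_l(position, attitude=None, speed=0.15, f_stop=None): straight line of the TCP; attitude=None keeps the orientation; speed is the mean speed in m/s. With f_stop (N) it stops when the force on the tool has changed by that much, and returns True; else False.
- bot.move_joints(angles): joint-space move.
- bot.grip(opening): finger opening in m; the grip force is fixed at half the most; returns when the fingers have stopped.
- bot.pause(seconds).
- solver.inverse_kinematics(position, orientation): joint angles nearest the present ones, or None.
- read_state(): the state.
- camera(name): name is "side" or "top"; returns a dict with "image" (400x640x3 uint8, red, green, blue), "mtx" (3x3 intrinsics, pixels), "dist_coeffs" ([k1, k2, p1, p2, k3] as OpenCV has them; the pictures are not rectified), "origin" and "attitude" of the camera in the world. Camera axes: x right, y up, looking along -z (the intrinsics and any distortion apply to the point x, -y, -z); pixel columns grow to the right and rows downward; lengths in m; the calibration is good to about 2 mm. A picture is of the moment at which its call begins. There is no depth.
A pose or a line that the arm cannot do raises bot.PlanningError and nothing moves.
- bot.hand_in(): hands the job in, once; it reports no verdict.
The state is a dict: "time_s": time; "q": joint angles; "qd": joint speeds; "joint_torque": joint torques, N m; "ee_pos": TCP position; "orientation": TCP orientation; "contact_force": force on the tool from outside, world axes, zero at the start; "ft_torque": the same for the moment, N m; "gripper_width": finger opening in m.
Only numpy, scipy, OpenCV 4.12 (cv2) and the standard library are available. Lean on these libraries where they do the work, as an engineer would, in place of code of your own. Each camera call takes 0.05 s, during which the arm holds its last target.

### The job

The aluminium plate lies crooked in the measuring fixture, riding up on the locating dowel: slide it, without lifting it off the fixture, against the side fence and nudge it along until its hole drops over the dowel and it lies flat and square with the fence. Then find out which of the two look-alike closed tins in the sloping rack is the loaded, heavier one and set it down gently, upright, on the blue ring marked on the plate, to hold it down. Leave the empty tin standing in the rack, and leave the bush, the milled block and the yellow tape alone.

Things in the scene. Friction and masses are not known exactly. Their poses are not given: they have to be found in the camera images.
- fixture: Fixed dark steel base, 200 (x) x 160 (y) x 15 mm; origin: centre of its underside, on the work surface. A bright steel fence along x, 190 mm long, 14 mm thick, rises 14 mm above the base's top at the +y side; its inner face (looking to -y) is at fixture y = +50.5 mm. A red line across the fence top marks the dowel's x.
- pin (a point): Foot of the fixed brass locating dowel, on the base's top, at fixture (35, 0, 15) mm; same axes as the fixture. The dowel is 10 mm in diameter, stands 7 mm above the base's top, and has a chamfer up to a flat 6 mm across. At the start it is hidden under the plate.
- plate: Loose aluminium plate 110 (x) x 100 (y) x 12 mm, 0.36 kg, too wide to grasp; origin: centre of its underside. 13 mm hole. Start: -x edge on the fixture's base, +x part on the dowel's top (tilt 4 degrees), 10-18 mm short of the fence, hole 12-22 mm short of the dowel (fixture -x side), turned up to 6 degrees. Home: hole round the dowel, flat on the base, +y edge along the fence (0.5 mm to spare).
- plate_hole (a point): Centre of the hole at the plate's underside, plate (25, 0, 0) mm; same axes as the plate.
- plate_ring (a point): Centre of the blue ring (56 mm in diameter) marked on the plate's top, plate (-20, 0, 12) mm; same axes as the plate.
- rack: Fixed blue sheet-metal rack with two places side by side along its y, 190 mm wide, 85 mm deep, origin at the centre of its underside. Its deck slopes 30 degrees: lower on the -x side (towards the robot), where a lip 14 mm high stops the tins from sliding. Each place has two low side stops, 9 mm high.
- pocket_left (a point): Where the mid-point of a tin standing in the left (+y) place lies, rack y = +58 mm; axes of the rack.
- pocket_right (a point): Where the mid-point of a tin standing in the right (-y) place lies, rack y = -58 mm; axes of the rack.
- tin_a_mid (a point): Mid-point (half-way up, on the axis) of one of two look-alike closed round tins, 50 mm in diameter, 64 mm high, aluminium with green band and grey lid; z: along its axis to the lid. In the rack it leans 30 degrees, lid towards rack -x. One tin weighs about 0.5 kg (loaded), the other about 0.12 kg (empty); either may be in either place.
- tin_b_mid (a point): Mid-point of the other tin, in all else the same as tin_a_mid.
- bush_mid (a point): Centre of a loose brass-coloured bush, 26 mm in diameter, 25 mm high: bystander.
- milled_block_mid (a point): Centre of a loose milled metal block, 50 x 16 x 40 mm high: bystander.
- tape_mid (a point): Centre of a loose roll of yellow tape, 52 mm in diameter, 18 mm high: bystander.

How it is judged:
By the outcome, as a careful person would: the job done as asked, in the order asked, and still so for the second after the job is handed in, with the robot touching nothing.
It also fails if it takes over 72 s, if anything falls off the work surface, if the arm or the gripper's body presses on something with over 40 N, if the wrist force passes 120 N, or if a joint passes its speed limit or range.

## Working session

There is one attempt and no reset: what is moved stays moved. The work goes in short steps, each a Python script; the robot and the scene stay as the last script left them, time stands still between calls to the robot, and variables do not carry over. Pictures are saved under pics/ and viewed, and the job is handed in when it is done.

```bash
mkdir -p pics; ls; python3 - <<'E'
from plant import bot, solver, read_state, camera
import cv2
for n in("side","top"):
    c=camera(n); cv2.imwrite(f"pics/{n}0.png",c["image"][:,:,::-1])
    print(n,c["mtx"],c["dist_coeffs"],c["origin"],c["attitude"])
s=read_state();print(s)
E
```

```text
pics
side [[469.69467235   0.         314.73285434]
 [  0.         469.69467235 212.94368812]
 [  0.           0.           1.        ]] [0.00151167 0.         0.         0.         0.        ] [ 0.15892578 -0.87103453  0.51428485] [[ 0.91692261  0.14808593 -0.37057183]
 [-0.39850041  0.38915291 -0.83051637]
 [ 0.02122132  0.90919226  0.4158354 ]]
top [[399.7757558    0.         328.01460436]
 [  0.         399.7757558  200.74521499]
 [  0.           0.           1.        ]] [-0.07843484  0.          0.          0.          0.        ] [0.39097855 0.00234114 1.10007652] [[ 0.01882523  0.99021245 -0.13829284]
 [-0.9997901   0.01976212  0.00540463]
 [ 0.00808469  0.13816207  0.99037663]]
{'time_s': 0.1, 'q': array([ 6.80920933e+01,  2.01201051e+01,  9.46725587e+01,  1.37107087e-03,
        6.52662549e+01, -4.84800831e+00]), 'qd': array([ 0.12549852, -0.11128344, -0.06333434, -0.0162335 , -0.0248057 ,
        0.10887388]), 'joint_torque': array([ 2.03971496e-03, -5.06832683e+01, -2.91879040e+01,  1.73399258e-06,
        2.58915112e-03, -5.67789016e-06]), 'ee_pos': array([0.16122128, 0.52553228, 0.23082802]), 'orientation': array([[-9.55995619e-01,  2.93380664e-01, -4.03848817e-04],
       [ 2.93380922e-01,  9.55995157e-01, -9.45953859e-04],
       [ 1.08552942e-04, -1.02280928e-03, -9.99999471e-01]]), 'contact_force': array([ 0.27097479,  0.05002174, -0.47371704]), 'ft_torque': array([-0.02784413, -0.01296376, -0.03305102]), 'gripper_width': 0.08540309326236495}
```

View pics/side0.png

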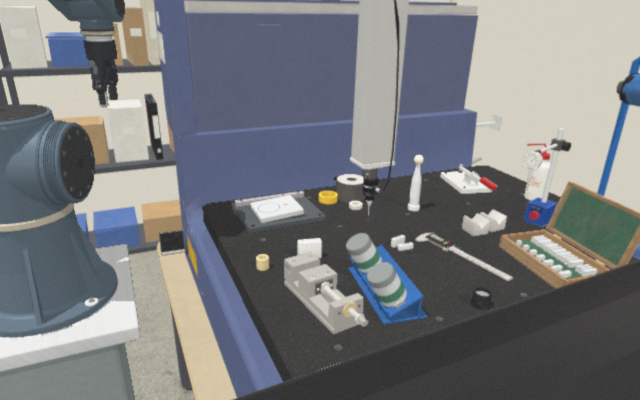

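View pics/top0.png

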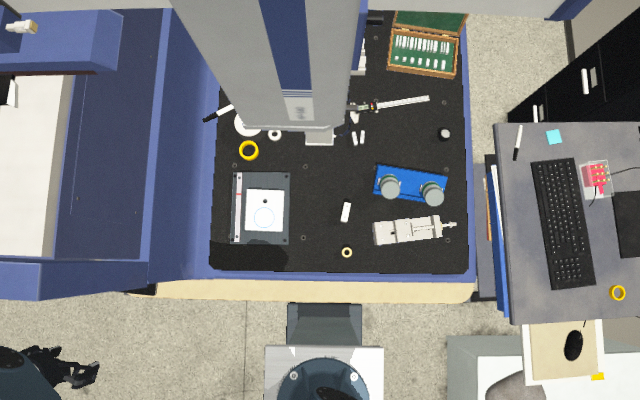

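The top view shows the fixture at about (262,208), with the plate and its hole at (265,201). The rack with two tins is at (390,187) and (432,195), the tape at (249,150), the block at (346,212) and the bush at (347,253). A machine column hangs over (310,100). I'll zoom in next.

```bash
cat > h.py <<'E'
import numpy as np, cv2
from plant import bot, solver, read_state, camera
def ray(c,uv):
    p=cv2.undistortPoints(np.array(uv,float).reshape(-1,1,2),c["mtx"],np.array(c["dist_coeffs"])).reshape(-1,2)
    d=np.c_[p[:,0],-p[:,1],-np.ones(len(p))]@np.array(c["attitude"]).T
    return np.array(c["origin"]),d
def onplane(c,uv,z):
    o,d=ray(c,uv); return o+d*((z-o[2])/d[:,2])[:,None]
def proj(c,P):
    q=(np.atleast_2d(P)-c["origin"])@np.array(c["attitude"]); q=q*[1,-1,-1]
    return cv2.projectPoints(q,np.zeros(3),np.zeros(3),c["mtx"],np.array(c["dist_coeffs"]))[0].reshape(-1,2)
def crop(c,x0,y0,x1,y1,k,fn):
    im=c["image"][y0:y1,x0:x1,::-1]
    cv2.imwrite("pics/"+fn,cv2.resize(im,None,fx=k,fy=k,interpolation=cv2.INTER_CUBIC))
E
python3 - <<'E'
from h import *
c=camera("top"); crop(c,220,160,310,250,6,"t1.png"); crop(c,360,155,460,215,7,"t2.png")
np.save("pics/top.npy",c,allow_pickle=True)
s=camera("side"); crop(s,225,180,335,235,7,"s1.png"); crop(s,335,225,435,325,6,"s2.png")
E
```

```text
(no output)
```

View pics/t1.png

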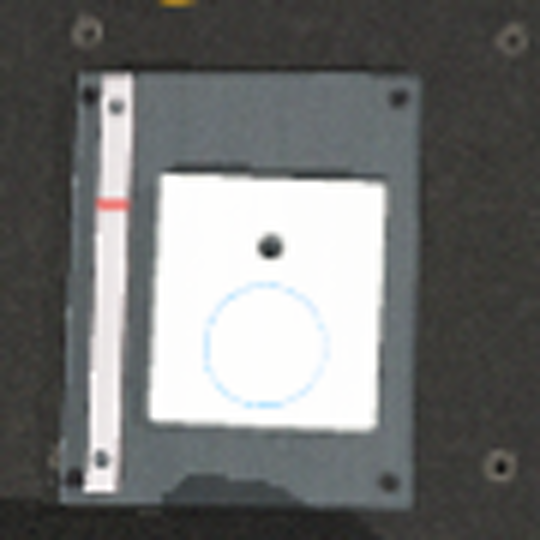

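View pics/t2.png

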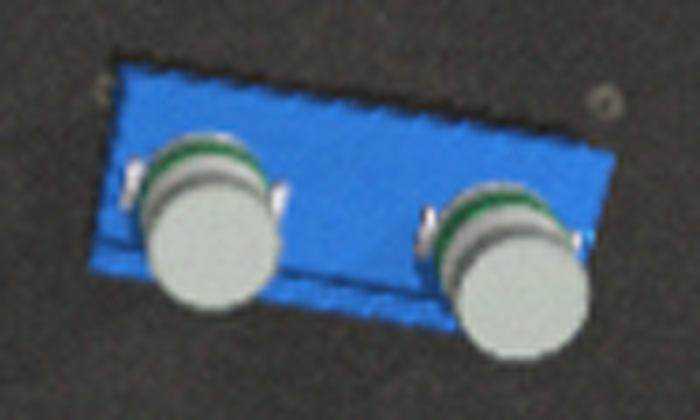

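View pics/s1.png

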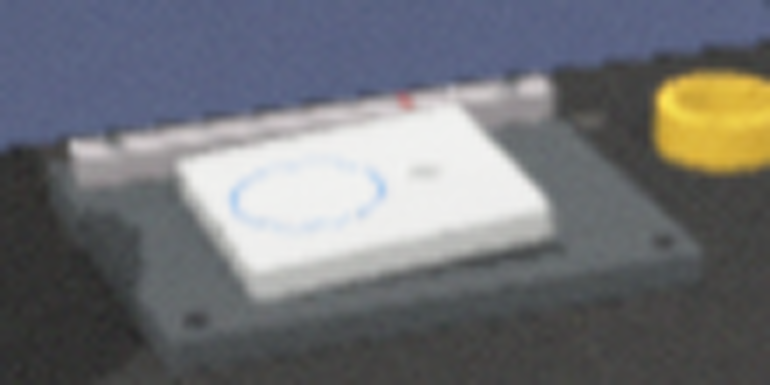

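View pics/s2.png

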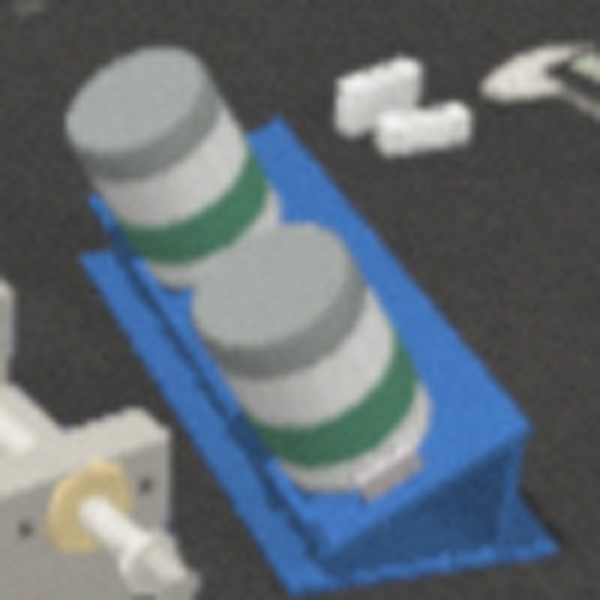

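```bash
python3 - <<'E'
from h import *
c=camera("top"); im=c["image"].astype(int)
r,g,b=im[...,0],im[...,1],im[...,2]
def rep(m,name,z,ref=None):
    m=m.astype(np.uint8); n,l,st,ce=cv2.connectedComponentsWithStats(m)
    for i in range(1,n):
        if st[i,4]<6: continue
        print(name,st[i],ce[i].round(2),onplane(c,[ce[i]],z)[0].round(4))
roi=np.zeros(r.shape,bool); roi[165:250,225:295]=1
white=(r>165)&(g>165)&(b>165)&roi
rep(white,"white",.03)
red=(r>150)&(g<150)&(b<150)&roi; rep(red,"red",.029)
# subpixel corner lists
def tp(L,x0=220,y0=160,k=6): return (np.array(L,float)+.5)/k-.5+[x0,y0]
print("fence corners",onplane(c,tp([(103,73),(134,74),(116,493),(83,490)]),.029).round(4))
print("redline ends",onplane(c,tp([(97,204),(130,205)]),.029).round(4))
print("base corners",onplane(c,tp([(80,72),(420,75),(412,508),(60,503)]),.015).round(4))
print("plate top corners guess",onplane(c,tp([(160,174),(387,183),(377,431),(148,420)]),.03).round(4))
print("hole",onplane(c,tp([(270,246)]),.0325).round(4))
print("ring",onplane(c,tp([(266,345)]),.030).round(4))
E
```

```text
white [236 173   6  20  95] [238.91 182.77] [0.585  0.2403 0.03  ]
white [ 245  189   39   43 1563] [264.09 210.04] [0.5117 0.1683 0.03  ]
white [234 195   7  47 230] [237.39 217.62] [0.4896 0.2397 0.03  ]
red [236 193   6   2  10] [238.4 193.6] [0.5553 0.2404 0.029 ]
fence corners [[0.6158 0.2481 0.029 ]
 [0.6156 0.2338 0.029 ]
 [0.4251 0.2327 0.029 ]
 [0.4261 0.2476 0.029 ]]
redline ends [[0.5552 0.2476 0.029 ]
 [0.555  0.2326 0.029 ]]
base corners [[0.619  0.262  0.015 ]
 [0.6205 0.1043 0.015 ]
 [0.4217 0.1016 0.015 ]
 [0.4204 0.261  0.015 ]]
plate top corners guess [[0.5693 0.2194 0.03  ]
 [0.5672 0.1162 0.03  ]
 [0.4551 0.1169 0.03  ]
 [0.4579 0.2196 0.03  ]]
hole [[0.5371 0.1677 0.0325]]
ring [[0.4926 0.168  0.03  ]]
```

```bash
python3 - <<'E'
from h import *
s=camera("side"); c=camera("top")
im=s["image"][225:295,340:410,::-1]; im=cv2.resize(im,None,fx=8,fy=8,interpolation=cv2.INTER_CUBIC)
im=np.clip((im.astype(float)-60)*1.6,0,255).astype(np.uint8)
cv2.imwrite("pics/s3.png",im)
im=s["image"][140:235,340:430,::-1]; cv2.imwrite("pics/s4.png",cv2.resize(im,None,fx=6,fy=6))
im=c["image"][60:175,210:380,::-1]; cv2.imwrite("pics/t4.png",cv2.resize(im,None,fx=4,fy=4))
E
```

```text
(no output)
```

View pics/s3.png

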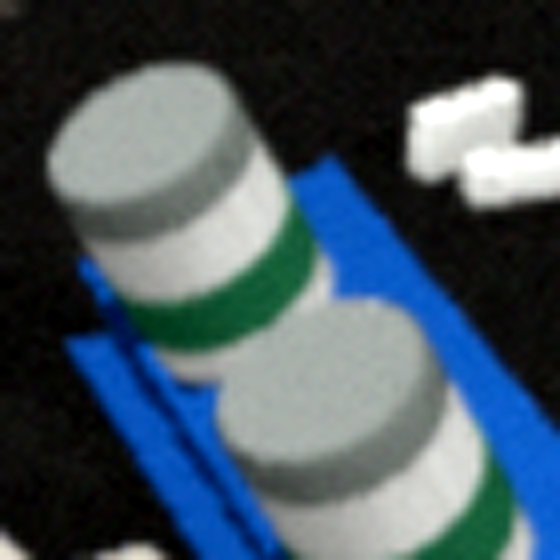

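View pics/s4.png

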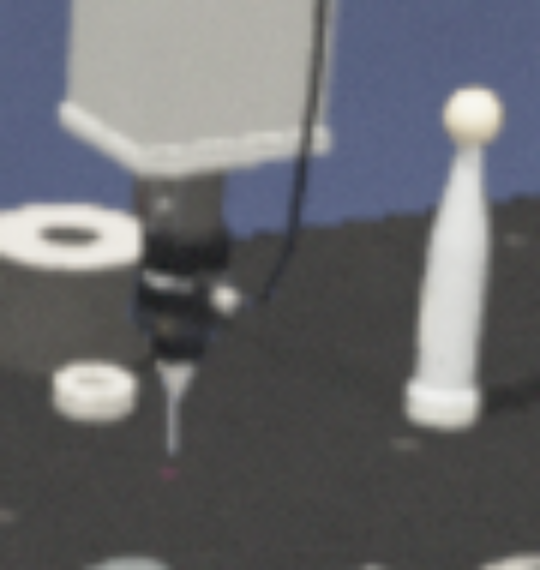

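View pics/t4.png

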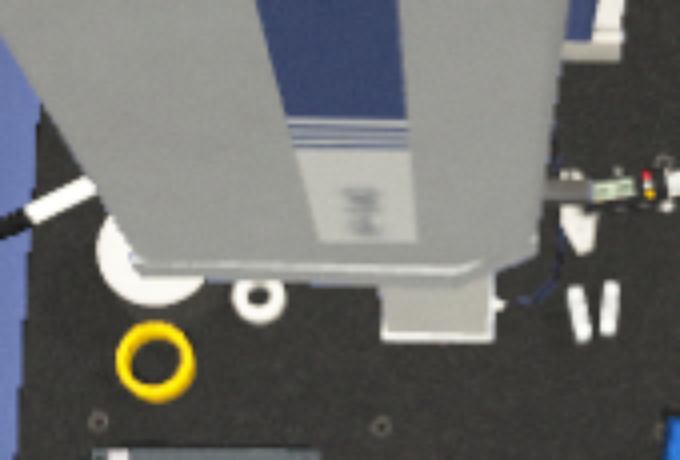

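```bash
cat >> h.py <<'E'
def tri(c1,p1,c2,p2):
    o1,d1=ray(c1,[p1]);o2,d2=ray(c2,[p2]);d1=d1[0];d2=d2[0]
    t=np.linalg.lstsq(np.c_[d1,-d2],o2-o1,rcond=None)[0]
    a=o1+d1*t[0];b=o2+d2*t[1]; return (a+b)/2,np.linalg.norm(a-b)
def up(p,k,x0,y0): return (np.array(p,float)+.5)/k-.5+[x0,y0]
E
python3 - <<'E'
from h import *
s=camera("side"); c=camera("top")
print("ram -x+y",tri(c,up((382,341),4,210,60),s,up((62,115),6,340,140)))
print("ram -x-y",tri(c,up((493,341),4,210,60),s,up((140,170),6,340,140)))
L=tri(c,up((213,245),7,360,155),s,up((145,136),8,340,225));R=tri(c,up((521,297),7,360,155),s,up((327,383),8,340,225))
print("lidL",L,"lidR",R)
d=L[0]-R[0];psi=np.arctan2(-d[0],d[1]);print("sep",np.linalg.norm(d),"yaw",np.degrees(psi))
# rack back top edge & yaw in top image by plane ~
e=onplane(c,np.array([up((122,65),7,360,155),up((613,152),7,360,155)]),.055);d=e[0]-e[1];print(e,np.linalg.norm(d),np.degrees(np.arctan2(-d[0],d[1])))
e=onplane(c,np.array([up((92,268),7,360,155),up((455,332),7,360,155)]),.01);d=e[0]-e[1];print(np.degrees(np.arctan2(-d[0],d[1])))
# bystanders
for n,p,z in(("block",(346,212),.04),("bush",(347,253),.025),("tape",(249,150),.018)): print(n,onplane(c,[p],z).round(3))
for p,z in (((382,221),.05),((441,243),.05)): print("vise",onplane(c,[p],z))
E
```

```text
ram -x+y (array([0.65549683, 0.05355064, 0.17584336]), np.float64(0.004380330570304926))
ram -x-y (array([ 0.65560258, -0.01203414,  0.17506381]), np.float64(0.0012832800043431618))
lidL (array([ 0.56654573, -0.16350485,  0.08329451]), np.float64(0.002596668011920322)) lidR (array([ 0.54954034, -0.27837114,  0.08299456]), np.float64(0.0027333283385777506))
sep 0.11611863871185145 yaw -8.421192831964037
[[ 0.63939483 -0.13282537  0.055     ]
 [ 0.6096944  -0.32237756  0.055     ]] 0.1918649222246717 -8.905118596171175
-8.926912651163018
block [[ 0.51  -0.052  0.04 ]]
bush [[ 0.401 -0.057  0.025]]
tape [[0.681 0.22  0.018]]
vise [[ 0.48645605 -0.14694459  0.05      ]]
vise [[ 0.43100781 -0.3035696   0.05      ]]
```

```bash
cat >> h.py <<'E'
RX=np.array([[0,1,0],[1,0,0],[0,0,-1.]])  # jaws along x
RY=np.array([[-1,0,0],[0,1,0],[0,0,-1.]])  # jaws along y
def st(t=""):
    s=read_state(); print(t,round(s["time_s"],2),s["ee_pos"].round(4),s["contact_force"].round(2),"w",round(s["gripper_width"],4)); return s
E
python3 - <<'E'
from h import *
for R in(RX,-RX@np.diag([1,1,-1])):
    print(solver.inverse_kinematics([.512,.085,.1],R))
bot.grip(.03)
bot.move_to([.512,.083,.12],RX); st()
bot.move_l([.512,.083,.018],speed=.12); st()
print(bot.move_l([.512,.15,.018],speed=.025,f_stop=5)); st()
c=camera("top"); crop(c,220,160,310,250,6,"t5.png")
s=camera("side"); crop(s,215,150,345,245,6,"s5.png")
E
```

```text
[ 4.28577135e+00  2.72404195e+01  1.05507526e+02 -2.54444375e-14
  4.72520544e+01  4.28577135e+00]
None
 3.09 [0.512  0.0837 0.1201] [-0.13  0.28 -0.83] w 0.03
 4.09 [0.5124 0.0831 0.0186] [ 0.14  0.68 -0.  ] w 0.0299
True
 5.66 [0.5122 0.1225 0.0179] [ 1.1  -1.09  0.22] w 0.0302
```

View pics/t5.png

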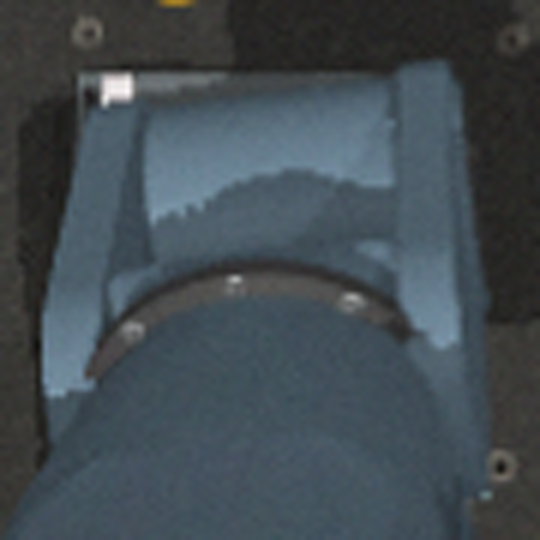

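View pics/s5.png

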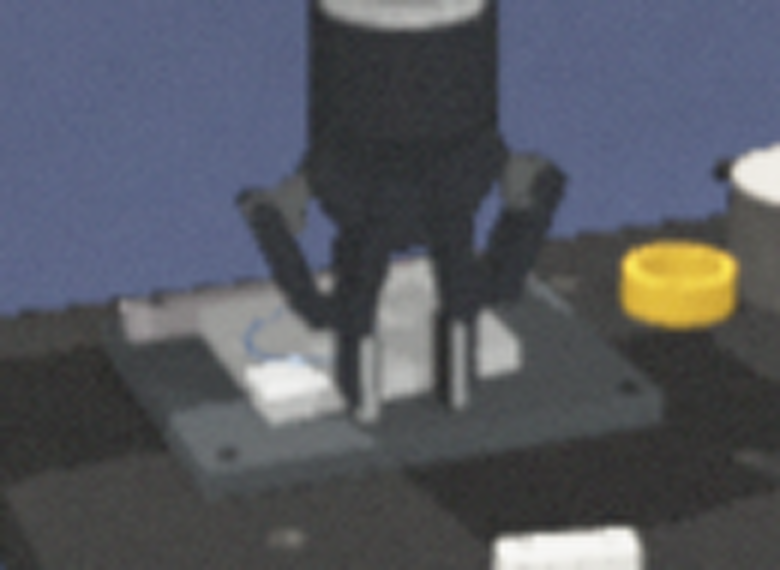

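The plate is against the fence: the stop came at the expected y and the side view shows it there. Next I push along +x.

```bash
python3 - <<'E'
from h import *
bot.move_l([.512,.105,.018],speed=.08)
bot.move_l([.512,.105,.09],speed=.15)
bot.move_to([.425,.18,.07],RY); st()
c=camera("top"); crop(c,220,160,310,250,6,"t6.png")
bot.move_l([.425,.18,.018],speed=.12); st()
print(bot.move_l([.49,.18,.018],speed=.02,f_stop=5)); st()
s=camera("side"); crop(s,215,150,345,245,6,"s6.png")
E
```

```text
8.01 [0.425  0.1799 0.0697] [ 0.37 -0.51  0.86] w 0.0299
 8.64 [0.4252 0.18   0.0182] [0.6  0.25 0.28] w 0.0299
True
 10.14 [0.4487 0.1798 0.0176] [0.65 0.07 0.65] w 0.0298
```

View pics/t6.png

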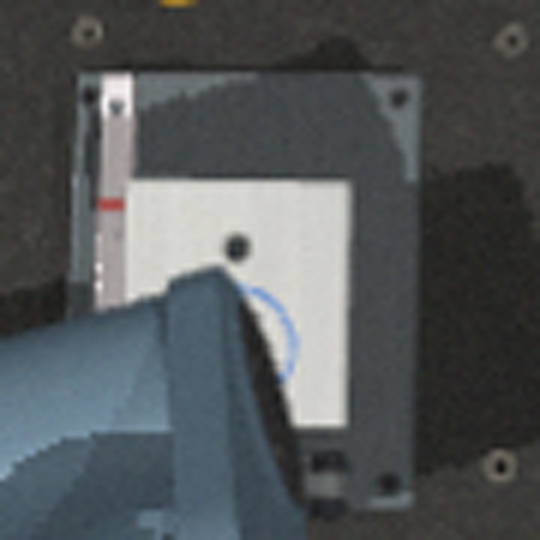

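View pics/s6.png

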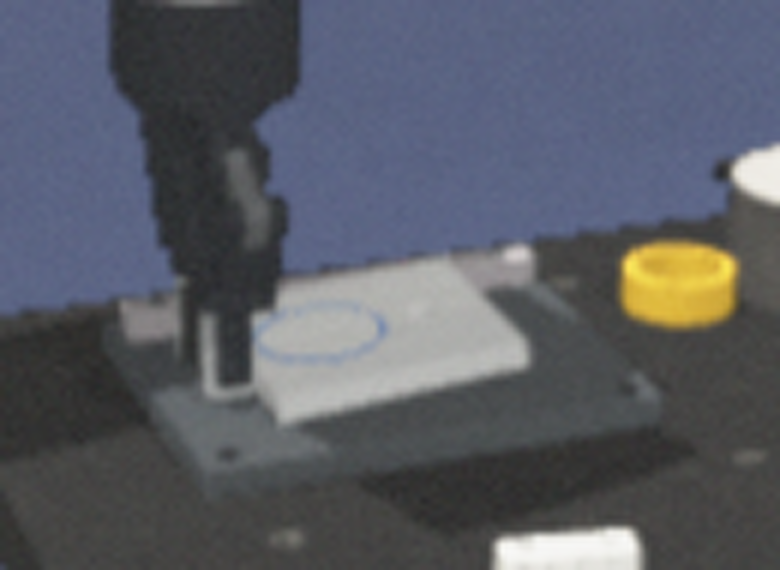

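The plate is flush with the fence. The push stopped at first contact, so I continue with a higher stop force, in short strokes.

```bash
python3 - <<'E'
from h import *
for x in(.456,.461,.464,.4665):
    r=bot.move_l([x,.18,.018],speed=.02,f_stop=9); s=st(r)
    if r and s["ee_pos"][0]<x-.0015: break
s=camera("side"); crop(s,215,150,345,245,6,"s7.png")
c=camera("top"); crop(c,220,160,310,250,6,"t7.png")
E
```

```text
False 10.74 [0.4563 0.1801 0.0181] [ 0.19 -0.83 -0.31] w 0.0298
False 11.14 [0.4614 0.1801 0.0181] [-0.81 -1.43 -0.57] w 0.03
False 11.44 [0.4642 0.18   0.018 ] [-0.4   0.65  0.4 ] w 0.0301
False 11.72 [0.4659 0.1799 0.0179] [-4.83 -1.23  2.45] w 0.0299
```

View pics/s7.png

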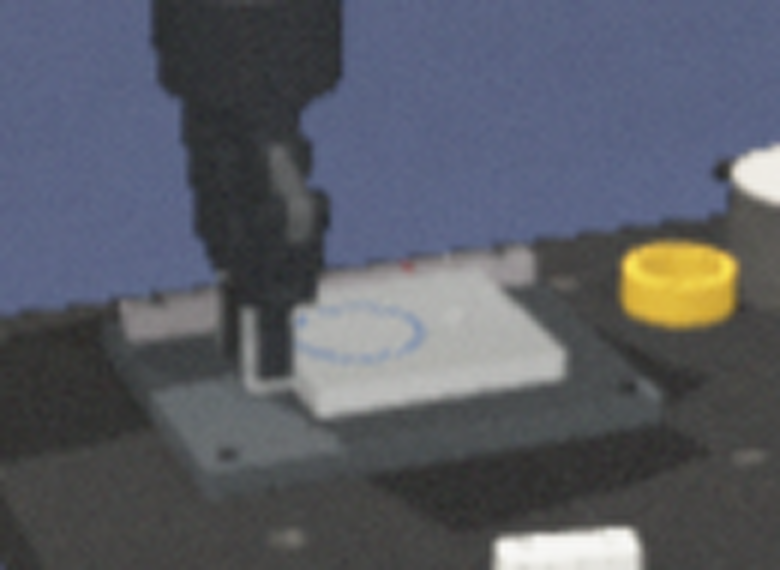

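View pics/t7.png

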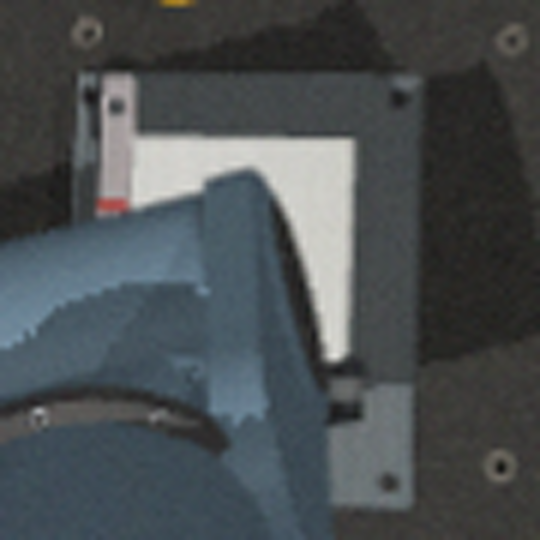

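It looks to have dropped: the front edge is flat and the push meets resistance. I'll back off and check.

```bash
python3 - <<'E'
from h import *
bot.move_l([.44,.18,.018],speed=.08)
bot.move_l([.44,.18,.1],speed=.2)
bot.move_to([.38,.0,.2],RY); st()
s=camera("side"); crop(s,225,180,335,235,7,"s8.png")
c=camera("top"); crop(c,220,160,310,250,6,"t8.png")
E
```

```text
13.72 [0.3801 0.0004 0.1992] [ 0.38 -0.04  0.69] w 0.0298
```

View pics/s8.png

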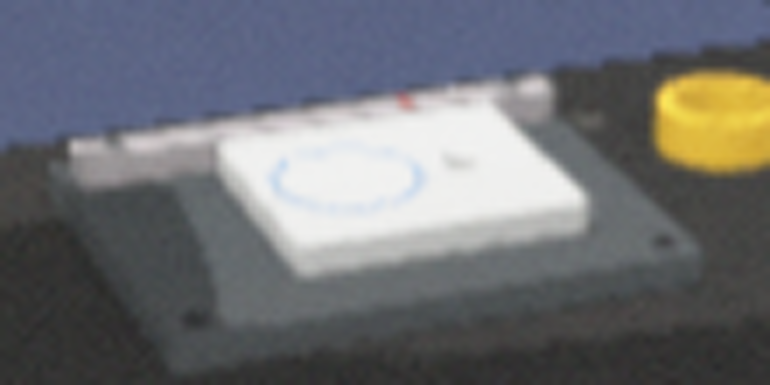

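View pics/t8.png

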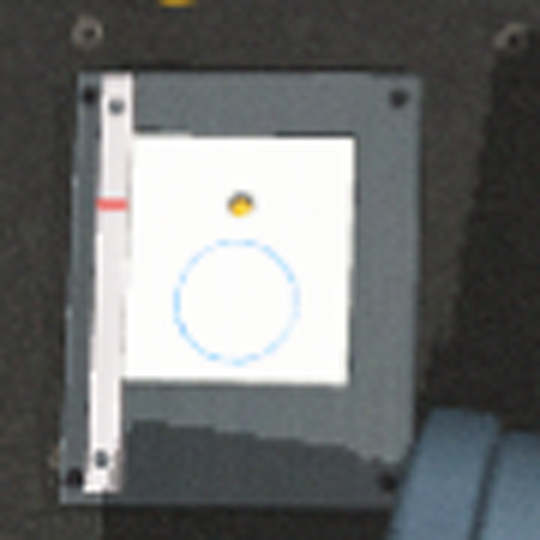

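```bash
cat > chk.py <<'E'
from h import *
def edge(c,uv0,uv1,z,n=25,half=4):
    g=c["image"].astype(np.float32).mean(2); P=[]
    a,b=np.array(uv0,float),np.array(uv1,float); t=(b-a)/np.linalg.norm(b-a); nn=np.array([-t[1],t[0]])
    s=np.arange(-half,half+.01,.1)
    for k in np.linspace(.1,.9,n):
        q=a+k*(b-a)+s[:,None]*nn
        v=cv2.remap(g,q[:,0].astype(np.float32)[None],q[:,1].astype(np.float32)[None],cv2.INTER_LINEAR)[0]
        v=cv2.GaussianBlur(v[None],(0,0),4)[0]; d=np.abs(np.gradient(v)); i=d.argmax()
        w=d[max(0,i-10):i+11]; P.append(a+k*(b-a)+nn*(s[max(0,i-10):i+11]*w).sum()/w.sum())
    W=onplane(c,np.array(P),z)[:,:2].astype(np.float32)
    l=cv2.fitLine(W,cv2.DIST_HUBER,0,1e-3,1e-3).ravel(); return l
E
python3 - <<'E'
from chk import *
c=camera("top")
f=lambda p:up(p,6,220,160)
def A(l): return np.degrees(np.arctan(l[1]/l[0])),np.degrees(np.arctan(-l[0]/l[1]) if abs(l[1])>1e-6 else 0)
for n,p,q,z,k in(("plate -y",(355,138),(347,384),.027,0),("plate +x",(134,135),(355,138),.027,1),("plate -x",(122,379),(347,384),.027,1),
  ("base -y",(420,75),(412,508),.015,0),("base +x",(135,72),(420,75),.015,1),("fence out",(103,73),(83,490),.029,0),("fence in",(134,74),(133,130),.029,0)):
    l=edge(c,f(p),f(q),z); print(n,round(A(l)[k],2),l[2:].round(4))
print("ring",onplane(c,[f((237,301))],.027)); 
im=c["image"].astype(int);m=(im[...,2]-im[...,0]>25);m[:175]=0;m[225:]=0;m[:,:243]=0;m[:,275:]=0
ys,xs=np.nonzero(m);e=cv2.fitEllipse(np.c_[xs,ys].astype(np.float32));print(len(xs),e,onplane(c,[e[0]],.027))
E
```

```text
plate -y -0.12 [0.5337 0.132 ]
plate +x 0.39 [0.5875 0.1782]
plate -x -0.49 [0.4762 0.1834]
base -y 0.5 [0.5281 0.1033]
base +x 0.84 [0.6204 0.161 ]
fence out 0.39 [0.5226 0.2469]
fence in 3.67 [0.6041 0.2341]
ring [[0.51251532 0.18241039 0.027     ]]
44 ((258.89532470703125, 209.78207397460938), (19.716840744018555, 20.25094223022461), 53.86739730834961) [[0.51241766 0.18291676 0.027     ]]
```

The hole shows brass and the plate is flat. It may be about 0.5° off the fence, so I'll press it gently against the fence once more.

```bash
python3 - <<'E'
from h import *
from chk import edge
a=np.radians(.45);Z=np.array([[np.cos(a),-np.sin(a),0],[np.sin(a),np.cos(a),0],[0,0,1]])
R=Z@RX
bot.move_to([.532,.09,.1],R)
bot.grip(.05)
bot.move_l([.532,.1,.018],speed=.15); st()
print(bot.move_l([.532,.14,.018],speed=.02,f_stop=7)); st()
bot.pause(.2)
bot.move_l([.532,.1,.018],speed=.1)
bot.move_l([.525,.0,.13],speed=.3)
bot.grip(.085)
bot.move_to([.42,-.16,.22],RY); st()
s=camera("side"); crop(s,225,180,335,235,7,"s9.png")
c=camera("top"); crop(c,220,160,310,250,6,"t9.png")
f=lambda p:up(p,6,220,160)
def A(l): return np.degrees(np.arctan(l[1]/l[0])),np.degrees(np.arctan(-l[0]/l[1]) if abs(l[1])>1e-6 else 0)
for n,p,q,z,k in(("plate -y",(355,138),(347,384),.027,0),("plate +x",(134,135),(355,138),.027,1),("plate -x",(122,379),(347,384),.027,1),
  ("base -y",(420,75),(412,508),.015,0),("base +x",(135,72),(420,75),.015,1),("fence out",(103,73),(83,490),.029,0)):
    l=edge(c,f(p),f(q),z); print(n,round(A(l)[k],2),l[2:].round(4))
im=c["image"].astype(int);m=(im[...,2]-im[...,0]>25);m[:175]=0;m[225:]=0;m[:,:243]=0;m[:,275:]=0
ys,xs=np.nonzero(m);e=cv2.fitEllipse(np.c_[xs,ys].astype(np.float32));print(len(xs),e,onplane(c,[e[0]],.027))
E
```

```text
16.47 [0.5325 0.1    0.0186] [0.2  0.15 0.21] w 0.0497
True
 17.65 [0.5322 0.1229 0.0179] [-0.14 -3.84  2.95] w 0.0501
 21.02 [ 0.4201 -0.1598  0.2199] [-1.32  0.28 -0.54] w 0.0851
plate -y -0.03 [0.5318 0.1323]
plate +x 0.8 [0.5874 0.1802]
plate -x 0.38 [0.4766 0.1706]
base -y 0.9 [0.5236 0.1029]
base +x 0.85 [0.6204 0.1659]
fence out 0.41 [0.5226 0.2469]
78 ((258.75177001953125, 209.82659912109375), (19.80599021911621, 20.165559768676758), 46.144840240478516) [[0.51228859 0.1833011  0.027     ]]
```

View pics/t9.png

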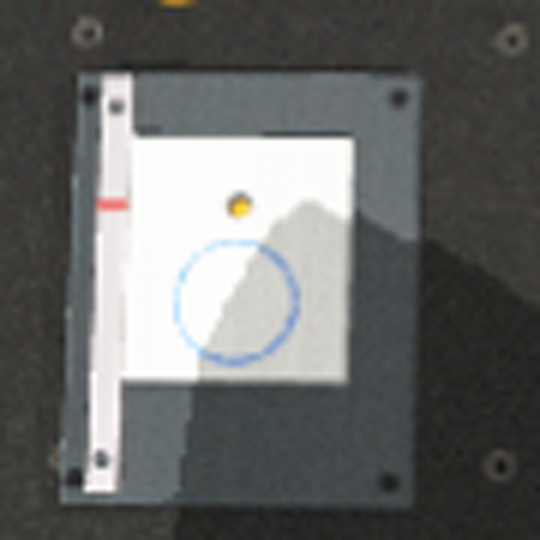

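View pics/s9.png

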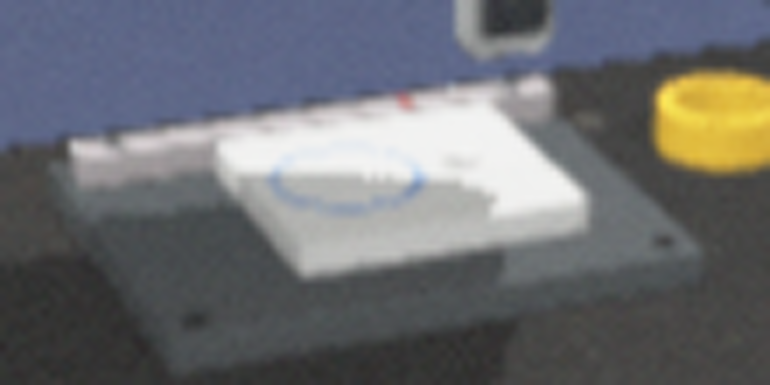

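```bash
cat >> h.py <<'E'
psi=np.radians(-8.7)
rx=np.array([np.cos(psi),np.sin(psi),0]); ry=np.array([-np.sin(psi),np.cos(psi),0])
u=np.array([0,0,np.cos(np.pi/6)])-.5*rx
RT=np.c_[np.cross(ry,-u),ry,-u]
lidL=np.array([ 0.56655,-0.1635,0.0833]); lidR=np.array([0.54954,-0.27837,0.0830])
mL=lidL-.032*u; mR=lidR-.032*u
def weigh(n=12):
    F=[]
    for _ in range(n): bot.pause(.04); F.append(read_state()["contact_force"])
    return np.mean(F,0)
E
python3 - <<'E'
from h import *
g=mL-.010*u
for d in(.1,0): print(solver.inverse_kinematics(g+d*u,RT))
bot.move_to(g+.1*u,RT); st()
s=camera("side"); crop(s,320,180,430,320,5,"s10.png")
c=camera("top"); crop(c,360,155,460,215,7,"t10.png")
print(bot.move_l(g,speed=.12,f_stop=8)); st()
s=camera("side"); crop(s,320,180,430,320,5,"s11.png")
E
```

```text
[ -25.07511947   19.97060883  118.28657544   32.80940536   15.07908766
 -136.17924853]
[ -23.37959216   33.66649609  112.94215515   60.12619465    8.40230567
 -162.64062381]
 21.89 [ 0.5381 -0.1589  0.1338] [ 0.61 -0.13  0.8 ] w 0.0852
False
 22.98 [ 0.5873 -0.1667  0.0472] [-0.49 -0.28 -0.25] w 0.0849
```

View pics/s10.png

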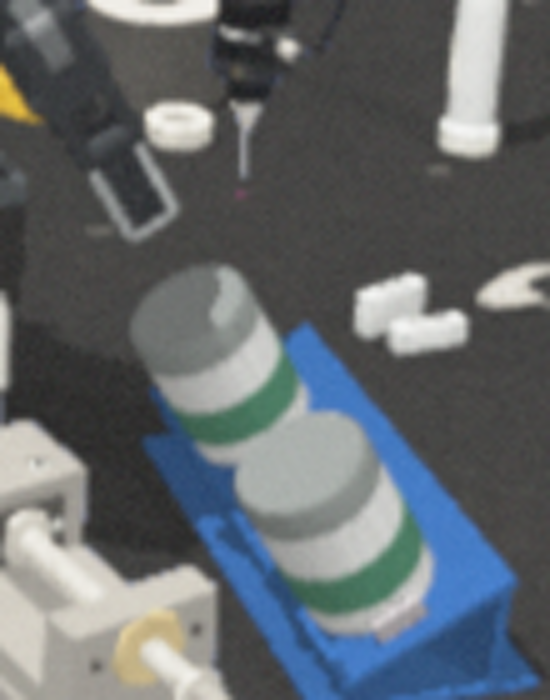

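View pics/s11.png

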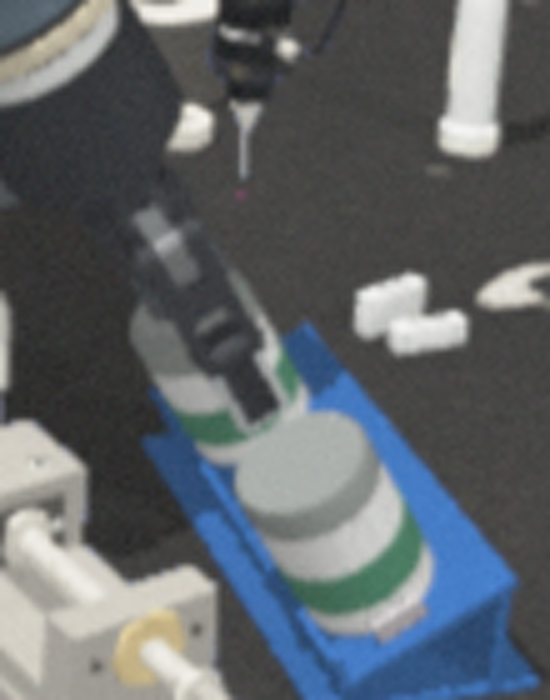

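```bash
python3 - <<'E'
from h import *
w0=weigh(5)
bot.grip(.04); st("gripped")
g=mL-.010*u
bot.move_l(g+.03*u,speed=.06); bot.pause(.2)
w1=weigh(10); print(w0.round(2),w1.round(2),(w1-w0).round(2)); st()
s=camera("side"); crop(s,320,180,430,320,5,"s12.png")
E
```

```text
gripped 23.66 [ 0.5872 -0.1667  0.0473] [-4.16  0.01  7.43] w 0.0487
[ 0.07 -0.03  0.33] [ 0.03  0.21 -1.51] [-0.04  0.24 -1.85]
 24.93 [ 0.5725 -0.1644  0.0729] [-0.39  0.33 -1.96] w 0.0485
```

View pics/s12.png

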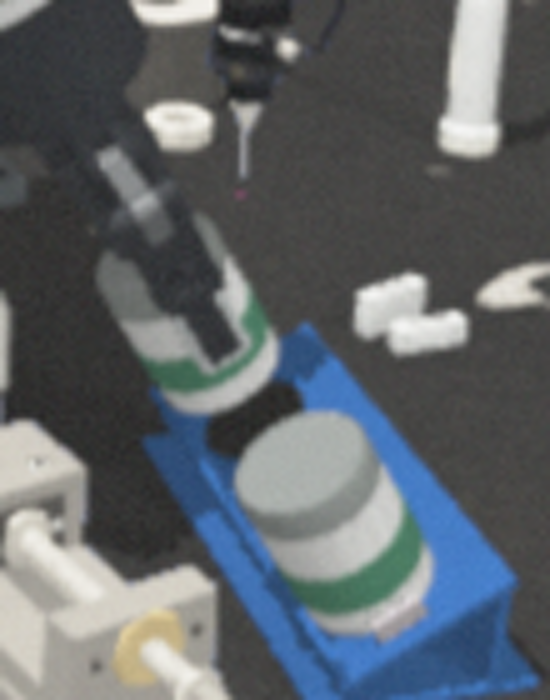

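About -1.9 N, so the left tin is the empty one (loaded would read about -4.9 N). I'll put it back.

```bash
python3 - <<'E'
from h import *
g=mL-.010*u
print(bot.move_l(g+.006*u,speed=.08)); print(bot.move_l(g-.002*u,speed=.02,f_stop=5)); st()
bot.grip(.085); st()
bot.move_l(g+.1*u,speed=.2); st()
s=camera("side"); crop(s,320,180,430,320,5,"s13.png")
c=camera("top"); crop(c,360,155,460,215,7,"t13.png")
g=mR-.010*u
R2=RT@np.diag([-1,-1,1.])
for R in(RT,R2):
  for d in (.1,0): print(solver.inverse_kinematics(g+d*u,R))
E
```

```text
False
True
 25.78 [ 0.5873 -0.1667  0.0473] [-4.33  0.5   7.92] w 0.0489
 26.23 [ 0.5869 -0.1665  0.0465] [-0.39  0.37  0.06] w 0.0851
 26.89 [ 0.5381 -0.1591  0.1332] [-0.12  0.77 -0.11] w 0.0847
[ -38.80858272   22.96324136  113.3599613    41.32651641   22.32312441
 -155.79169175]
None
[-38.80858272  22.96324136 113.3599613   41.32651641  22.32312441
  24.20830825]
[-35.97873789  35.7587909  108.23833737  56.8691864   15.88147646
  10.09452684]
```

View pics/s13.png

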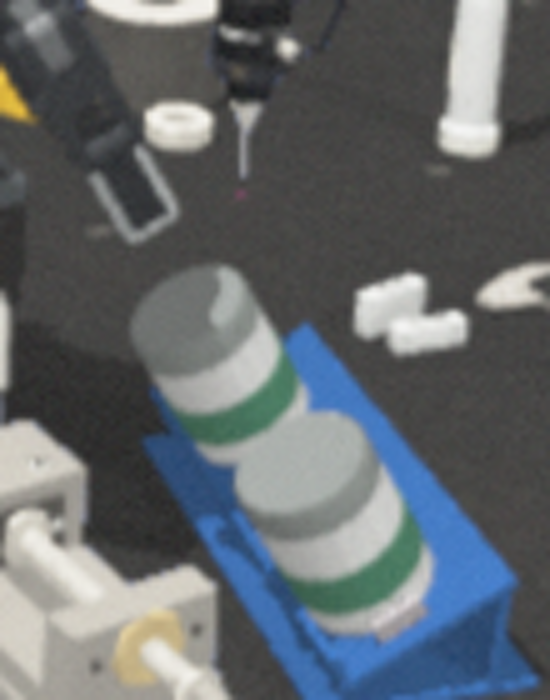

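View pics/t13.png

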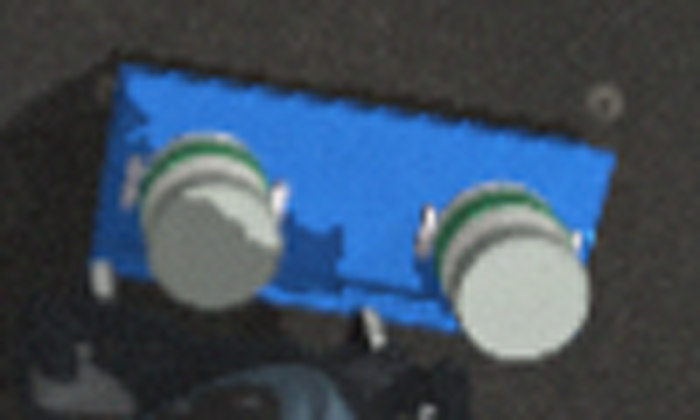

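```bash
python3 - <<'E'
from h import *
R2=RT@np.diag([-1,-1,1.])
g=mR-.010*u
bot.move_to(g+.1*u,R2); st()
print(bot.move_l(g,speed=.12,f_stop=8)); w0=weigh(5)
bot.grip(.04); st("gripped")
bot.move_l(g+.03*u,speed=.06); bot.pause(.2)
w1=weigh(10); print((w1-w0).round(2)); st()
s=camera("side"); crop(s,320,180,430,320,5,"s14.png")
D=-np.eye(3)
for sg in(1,-1):
  # tool down, jaws along y
  Rd=RY@np.diag([sg,sg,1.])
  print(sg,solver.inverse_kinematics([.5122,.183,.15],Rd))
  Rd=RX@np.diag([sg,sg,1.]); print("X",sg,solver.inverse_kinematics([.5122,.183,.15],Rd))
E
```

```text
29.37 [ 0.5209 -0.2739  0.1331] [ 0.24 -0.22  0.54] w 0.0849
False
gripped 30.98 [ 0.5702 -0.2815  0.047 ] [-4.87  1.33  7.23] w 0.049
[-0.11 -0.35 -4.5 ]
 32.25 [ 0.5555 -0.2793  0.0726] [ 0.01  0.11 -5.17] w 0.0488
1 [ 1.47565857e+01  2.51430130e+01  9.99385704e+01 -2.54444375e-14
  5.49184166e+01 -7.52434143e+01]
X 1 [ 1.47565857e+01  2.51430130e+01  9.99385704e+01 -2.54444375e-14
  5.49184166e+01  1.47565857e+01]
-1 [ 1.47565857e+01  2.51430130e+01  9.99385704e+01 -2.54444375e-14
  5.49184166e+01  1.04756586e+02]
X -1 None
```

View pics/s14.png

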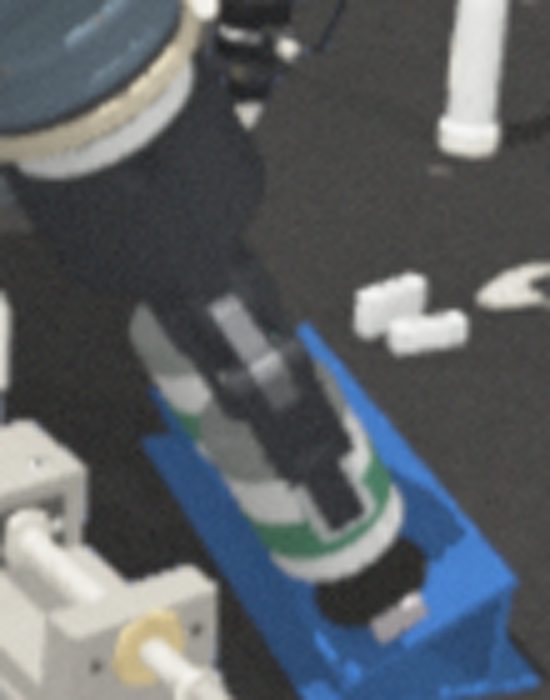

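-4.5 N, so the right tin is the loaded one. I'll carry it over the ring.

```bash
python3 - <<'E'
from h import *
g=mR-.010*u
bot.move_l(g+.1*u,speed=.2)
bot.move_to([.45,-.15,.22],RX); st()
bot.move_to([.5122,.183,.13],RX); st()
bot.move_l([.5122,.183,.07],speed=.1); bot.pause(.2)
s=camera("side"); crop(s,215,120,345,245,6,"s15.png"); c=camera("top"); crop(c,220,160,310,250,6,"t15.png")
E
```

```text
33.62 [ 0.4503 -0.1496  0.2187] [ 0.02  0.65 -5.1 ] w 0.0486
 34.93 [0.5126 0.182  0.1302] [ 0.07  0.06 -4.98] w 0.0488
```

View pics/s15.png

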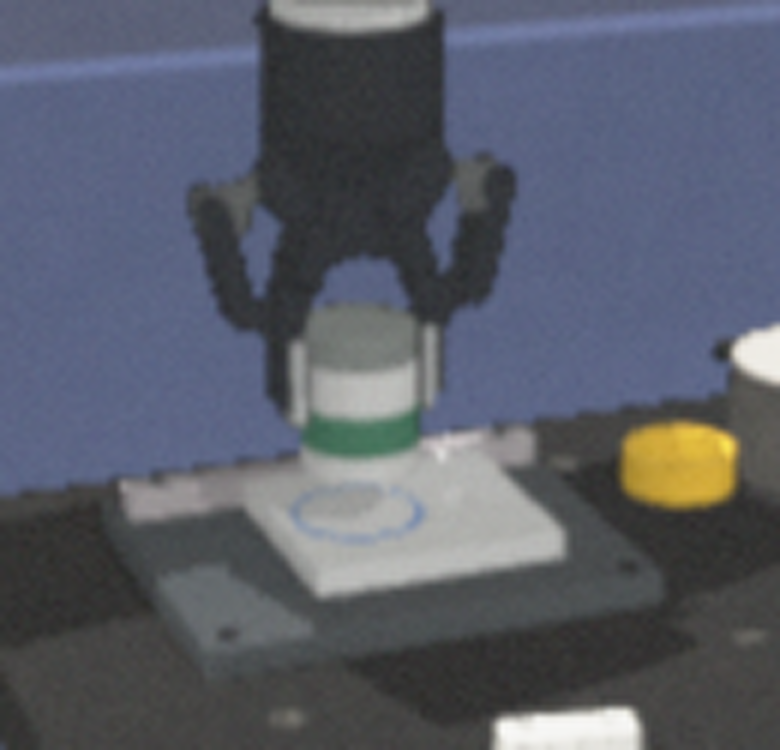

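View pics/t15.png

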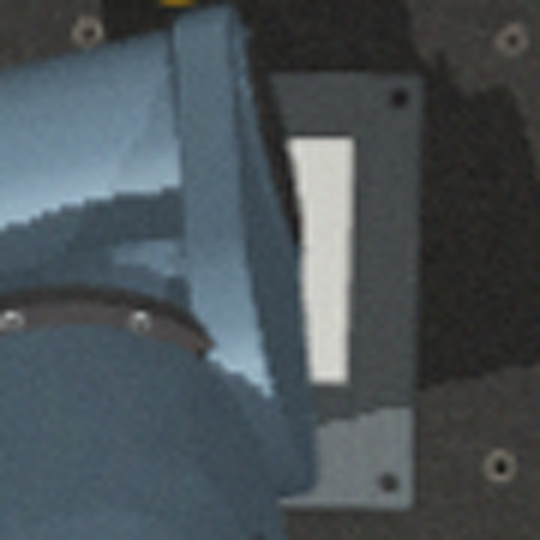

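```bash
python3 - <<'E'
from h import *
s=camera("side"); p=st()["ee_pos"]
t=np.linspace(0,2*np.pi,60)
for y in(-.006,-.003,0,.003,.006):
  def rim(z): return np.c_[p[0]+.025*np.cos(t),p[1]+y+.025*np.sin(t),np.full(60,z)]
  im=s["image"]; a=proj(s,rim(p[2]+.042)); b=proj(s,rim(p[2]-.022))
  f=lambda q:(q+.5-[215,120])*6-.5
  print(y,"lid x",f(a)[:,0].min().round(),f(a)[:,0].max().round(),"lid top y",f(a)[:,1].min().round(),"bot y",f(b)[:,1].max().round())
E
```

```text
36.03 [0.5123 0.183  0.0703] [-0.05  0.41 -4.57] w 0.0489
-0.006 lid x 294.0 415.0 lid top y 311.0 bot y 497.0
-0.003 lid x 292.0 412.0 lid top y 309.0 bot y 495.0
0 lid x 290.0 410.0 lid top y 307.0 bot y 492.0
0.003 lid x 287.0 408.0 lid top y 305.0 bot y 489.0
0.006 lid x 285.0 405.0 lid top y 303.0 bot y 487.0
```

```bash
python3 - <<'E'
import cv2
a=cv2.imread("pics/s15.png")[290:500,280:440]; cv2.imwrite("pics/s16.png",cv2.resize(a,None,fx=3.5,fy=2.8))
E
```

```text
(no output)
```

View pics/s16.png

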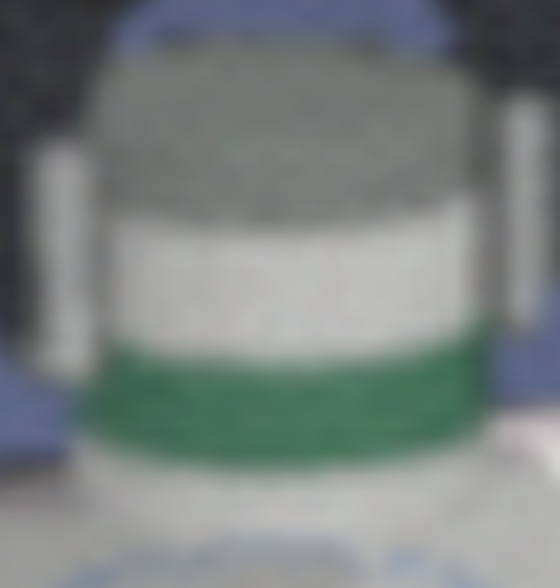

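```bash
python3 - <<'E'
from h import *
s=camera("side")
f=lambda q:(q+.5-[215,120])*6-.5
t=np.linspace(0,2*np.pi,90)
q=f(proj(s,np.c_[.5122+.028*np.cos(t),.183+.028*np.sin(t),np.full(90,.027)]))
print("ring pred x",q[:,0].min(),q[:,0].max(),"y",q[:,1].min(),q[:,1].max())
im=s["image"].astype(int);m=(im[...,2]-im[...,0]>30)&(im[...,2]>110); m[:195]=0;m[215:]=0;m[:,:258]=0;m[:,290:]=0
ys,xs=np.nonzero(m);print(f(np.array([[xs.min(),ys.min()],[xs.max(),ys.max()]])))
# plate corners: near -x-y and +x-y top
P=np.array([[.5322-.055,.1327,.027],[.5322+.055,.1327,.027]]);print(f(proj(s,P)))
E
```

```text
ring pred x 287.094991789475 418.1585401059424 y 489.1158969535079 541.5750226188629
[[260.5 452.5]
 [422.5 524.5]]
[[311.56156593 573.09706621]
 [559.30661307 534.2387447 ]]
```

```bash
python3 - <<'E'
from h import *
bot.move_l([.5104,.183,.058],speed=.05)
print(bot.move_l([.5104,.183,.042],speed=.012,f_stop=2.5)); st()
bot.pause(.1); st()
bot.grip(.085); st()
bot.move_l([.5104,.183,.17],speed=.15)
bot.move_to([.38,.0,.22],RX); st()
s=camera("side"); crop(s,215,150,345,245,6,"s17.png"); c=camera("top"); crop(c,230,165,290,225,9,"t17.png")
E
```

```text
True
 37.38 [0.5104 0.1831 0.0467] [-0.38  1.28  4.59] w 0.0491
 37.48 [0.5104 0.1831 0.0467] [-1.05  0.11  5.3 ] w 0.0487
 37.93 [0.5094 0.1827 0.0458] [-0.2  -0.17 -0.8 ] w 0.085
 39.83 [3.807e-01 3.000e-04 2.199e-01] [ 0.13 -0.27  0.73] w 0.085
```

View pics/s17.png

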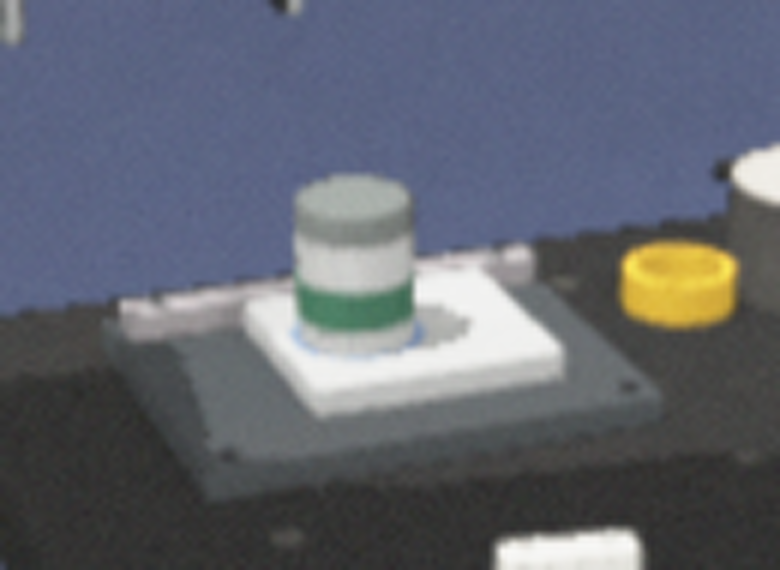

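View pics/t17.png

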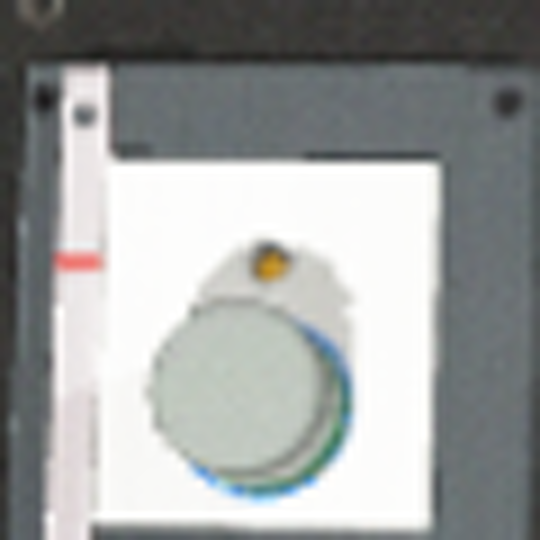

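```bash
python3 - <<'E'
from h import *
c=camera("top"); im=c["image"].astype(int)
r,g,b=im[...,0],im[...,1],im[...,2]
m=((g>165)&(g<212)&(g-r>4)).astype(np.uint8); m[:190]=0;m[222:]=0;m[:,:243]=0;m[:,272:]=0
m=cv2.morphologyEx(m,cv2.MORPH_OPEN,np.ones((3,3),np.uint8))
ct=max(cv2.findContours(m,0,cv2.CHAIN_APPROX_NONE)[0],key=cv2.contourArea)
e=cv2.fitEllipse(ct);print(e,onplane(c,[e[0]],.091),onplane(c,[up((235,385),9,230,165)],.091))
crop(c,335,150,460,260,6,"t18.png"); s=camera("side"); crop(s,225,180,435,330,3.5,"s18.png")
# lid edge centre
E
```

```text
((255.8165740966797, 207.74758911132812), (16.672897338867188, 17.222625732421875), 59.358272552490234) [[0.51022342 0.18022854 0.091     ]] [[0.51127714 0.1806575  0.091     ]]
```

View pics/s18.png

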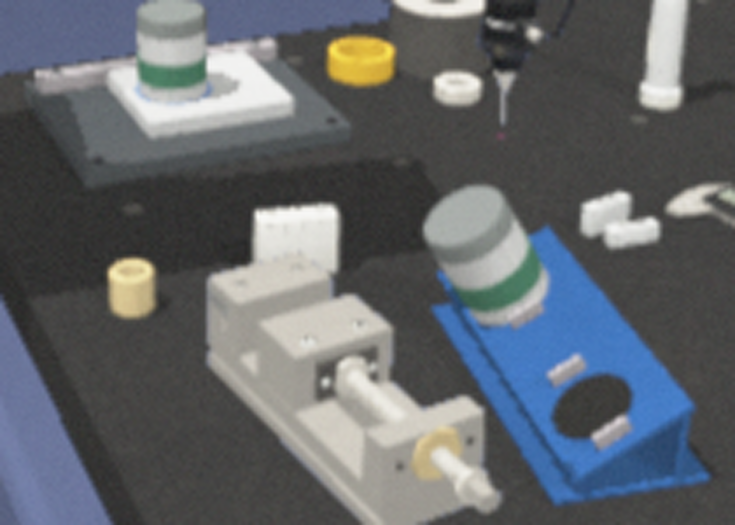

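View pics/t18.png

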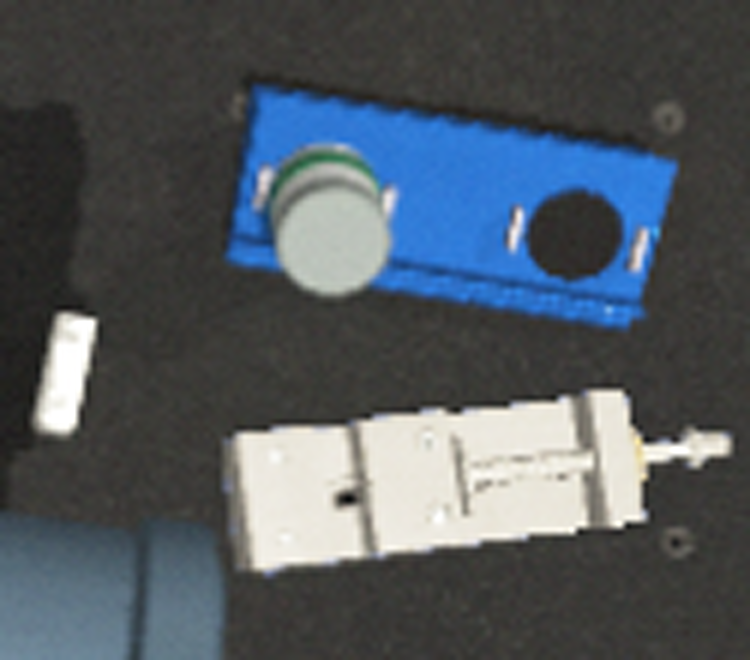

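Checks look good, so I'm handing in.

```bash
python3 - <<'E'
from h import *
bot.hand_in(); st()
E
```

```text
the job is handed in; nothing more can be done
the job is handed in; nothing more can be done
```

The job is done and handed in at about 40 s of the 72 s allowed.

- **Plate:** I slid it against the fence with the fingertips, then pushed it along +x until the hole dropped over the dowel. A last light press against the fence squared it up. The pictures show brass in the hole and the plate lying flat. Its edges average about 0.4° against 0.4° for the fence, though single edges scatter by about ±0.4°.
- **Tins:** I lifted each one about 30 mm to weigh it. The left tin changed the force by about -1.9 N, so it is the empty one, and I put it back in its place. The right tin changed it by about -4.5 N, so it is the loaded one, and I set it upright on the ring.
- **Last checks:** The loaded tin stands upright within the ring. The empty tin stands in the rack, and the bush, block and tape are where they were.
- **What disagreed:**
    - The two cameras differed by about 2 mm on the ring's x position, so I shifted the placing by 1.8 mm.
    - The final top view puts the tin about 1 mm in x and 2.6 mm in y off the ring's centre. In the side view it looked centred in x, but that view tells little about y. I left it, since the ring has about 3 mm of margin around the tin.

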